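Rack tool blanks chamfer down by feel

ROBOT

A 7-joint arm with a two-finger parallel gripper is mounted at the origin on the work surface. World frame = base frame: x ahead of the robot, y to its left, z up, the work surface at z = 0. Lengths are in mm, angles in degrees, forces in N, time in s.
With the tool pointing down it reaches from about 425 to 950 mm from the base axis. Payload 4.7 kg.
Tool frame: the origin (TCP) lies midway between the tips of the shut fingers; the grasp point (between the pads) lies 19 mm behind it; z points along the fingers, y is the line along which they close (so a half turn about z gives the same grasp; the last joint's range is limited). The gripper opens to 87 mm and grips with 3 to 60 N. Pads are 19 mm wide; open, the fingers measure 117 mm over their backs; the gripper's body (75 mm by 190 mm) begins 51 mm behind the grasp point.
Start: joints at [-65.827, 26.849, -2.785, 87.806, 1.381, 65.374, -4.715], TCP at [294.052, 607.604, 222.573] pointing down, gripper open.
Joint ranges: [-148.3, 148.3], [-19.14, 114.17], [-79.39, 73.82], [5.75, 140.21], [-59.74, 239.74], [12.07, 113.84], [-152.46, 152.46]. Speed limits (degrees/s): [147.25, 147.25, 180, 180, 180, 180, 180].

INTERFACE

Orientations are given as [roll, pitch, yaw] about the fixed x, y, z axes, in that order (R = Rz(yaw) Ry(pitch) Rx(roll)).
In Python, from rig import readout, vision, workorder gives the robot as it stands. The module is installed in compiled form; this text tells all that it offers.
- The arm moves only by the tool drive_tool, never from a script. Its argument "commands" is text: rows parted by semicolons, each of 7 numbers parted by spaces: the shift along the tool's x, y, z in units of 60 mm (1.0 is 60 mm), then the turn, a rotation vector about the tool's x, y, z in units of 5 degrees (1.0 is 5 degrees), then the opening, from -1 (shut) to 1 (fully open). In form: x y z ax ay az claw; .... A call has 1 to 20 rows; each row is the pose to reach, as a shift and turn from the pose commanded when the call began, along the tool's axes at that moment; what a row does not reach only later rows make up. A row lasts 1/8 s, in which the tool goes at most 62.5 mm and 10.7 degrees, less where a joint would pass 70% of its speed; a pose out of reach is approached as far as the arm can. A call with a gripper value outside its range is refused whole. The fingers move at their own pace and stop on an object; the grip force is fixed at half the most. Time passes only in rows, so rows that repeat a pose let the fingers close. It gives the time, the measured TCP pose, the force, the opening and the grip force at its end, in the units of the state.
- readout.sense(): the state, without advancing time (a new reading comes with each control period).
- vision.capture(name): name is "side" or "top"; returns the picture (384x512x3 uint8, blue, green, red); there is no depth.
- vision.calibration(name): a dict with "K" (3x3 intrinsics, pixels), "k1" (the pictures are not rectified: a ray, as slopes to the right and down, at radius r is drawn at 1 + k1 r^2 times it, then the intrinsics apply), "pose" (4x4, takes a point from camera to world coordinates). Camera axes: x right, y down, z forward; pixel columns grow to the right and rows downward; lengths in mm; the calibration is good to about 2 mm. A picture is of the moment at which its call begins. calibration takes no time and is no camera call.
- workorder.close_job(): hands the job in; it is judged then, once.
The state is a dict: "time_s": time; "qpos": joint angles; "dq": joint speeds; "joint_torque": joint torques, N m; "tcp_pos": TCP position; "tool_rot": TCP orientation; "force": force on the tool from outside, world axes, zero at the start; "ft_torque": the same for the moment, N m; "grip_width": finger opening in mm; "gripper_force": force on a finger pad.
Only numpy, scipy, OpenCV 4.12 (cv2) and the standard library are available. Lean on these libraries where they do the work, as an engineer would, in place of code of your own. Each camera call takes 0.05 s, during which the arm holds its last target. There are 200 camera calls.

TASK

The two plain steel blanks in the grey plastic carrier came mixed end for end: one end of each is chamfered, the other cut square, and the chamfer is hard to see. Try them by feel in the two free bores of the aluminium loader pallet: a chamfered end drops fully home on the conical seat in the bore, a square end stops 3 mm too high. Leave both blanks standing in those two bores chamfer down, fully home like the one already racked; turn a wrong one over by laying it in the V-rest and taking it again the other way, and do not disturb the racked blank, the end mill or the other things on the bench.

Things in the scene. Friction and masses are not known exactly. Their poses are not given: they have to be found in the camera images.
- blank_a: plain ground steel blank, d 20 x 100 mm, 0.19 to 0.3 kg. Origin at mid-length, z along it. Starts upright in a carrier pocket, z up, origin 58 mm above the bench. One end (not told which) has a 3 mm x 45-degree chamfer to a 14 mm flat, the other is square; in the carrier both stand equally high. In a pallet bore its origin comes to 55.5 mm above the bench chamfer down (home), 58.5 square end down
- blank_b: second blank, same description as blank_a; its chamfered end may be the other one
- racked: third blank, alike, already standing home, chamfer down, in pallet bore 0; leave it there
- endmill: finished four-flute end mill standing in the third carrier pocket: shank d 20 mm, 62 mm long, below a d 16 mm cutter, 38 mm; origin 50 mm above its foot; leave it there
- pallet: fixed aluminium pallet, 186 x 60 x 34 mm, origin under its centre, x along its three bores 65 mm apart (bore 0 at x = -65 mm is taken, 1 at 0 and 2 at +65 mm are free). Bores: d 22 mm, 3 mm 45-degree lead-in to d 28 at the mouth; from 24 mm below the top a 45-degree conical seat narrows to a d 13.6 mm through hole: a chamfer sinks 3 mm deeper into it than a square end
- pallet_bore1 (a point): centre of the mouth of free bore 1, on the pallet's top (34 mm above the bench)
- pallet_bore2 (a point): centre of the mouth of free bore 2, on the pallet's top (34 mm above the bench)
- carrier: fixed grey moulded plastic carrier, 186 x 60 x 34 mm, origin under its centre, x along its row of three d 22 mm flat-bottomed pockets 65 mm apart (x = -65, 0, +65 mm), 26 mm deep; holds blank_a, blank_b and the end mill in any order. It and the pallet swap sides from start to start
- rest: fixed V-rest: blue base 130 x 70 x 10 mm, origin under its centre, and two steel V-notched uprights, each 10 mm thick, centred at x = -38 and +38 mm, notches open at the top and 66 mm clear between the uprights. A blank laid along its x axis lies level in both notches
- rest_axis (a point): midway between the notches on the axis of a blank lying in the V-rest, 65 mm above the bench; axes as rest. The notch flanks slope 45 degrees and end about level with the axis
- micrometer: micrometer lying flat, about 125 mm long, 20 mm high; leave it
- loupe: black loupe standing, d 40 mm, 40 mm high; leave it
- oil: small white bottle with red cap, d 44 mm, 95 mm high; leave it
Mind the look-alikes: they are no part of the job. Leave any purple look-alike of the blank_a alone. Leave any blue look-alike of the blank_b alone.

How it is judged (in metres and radians):
At the end, for the whole second after the job is handed in: blank_a and blank_b each stand, at rest and let go, in one of the two free pallet bores (bore 1, bore 2), within 5 mm of its centre and 0.1 rad of upright, fully home: origin 53 to 56.9 mm above the pallet's underside, which only a chamfered end on the conical seat allows ((horizontal distance between blank_a and pallet_bore1 below 0.005 m or horizontal distance between blank_a and pallet_bore2 below 0.005 m) and (horizontal distance between blank_b and pallet_bore1 below 0.005 m or horizontal distance between blank_b and pallet_bore2 below 0.005 m) and z of blank_a in the frame of pallet between 0.053 and 0.0569 m and z of blank_b in the frame of pallet between 0.053 and 0.0569 m and angle between the z axis of each of blank_a, blank_b and the z axis of pallet, either way round below 0.1 rad and linear speed of each of blank_a, blank_b below 0.02 m/s); the robot touches nothing.
It fails at once if the blank already racked is moved more than 10 mm (distance of racked from where it was at the start of the episode above 0.01 m).
It fails at once if the end mill is moved more than 10 mm (distance of endmill from where it was at the start of the episode above 0.01 m).
It fails at once if the micrometer, loupe or bottle is moved more than 20 mm (distance of any of micrometer, loupe, oil from where it was at the start of the episode above 0.02 m).
It also fails if it takes over 72 s, if anything falls off the work surface, if the arm or the gripper's body presses on something with over 40 N, if the wrist force passes 120 N, or if a joint passes its speed limit or range.

## Working session

There is one attempt and no reset: what is moved stays moved. The work goes in short steps, Python scripts to look and compute and a tool call to move; the robot and the scene stay as the last step left them, time stands still between calls to the robot, and variables do not carry over. Pictures are saved under pics/ and viewed, at most 13 in all, crops included, and the job is handed in when it is done.

Besides the shell and the picture viewer there is one more tool, called after "Call:" as a command line: name --argument value ..., lists and objects as JSON in quotes. drive_tool: Moves the arm, as the interface text tells. Its arguments: {"type":"object","properties":{"commands":{"type":"string"}},"required":["commands"]}

```bash
mkdir -p pics
python3 - <<'E'
from rig import readout, vision
import cv2
for n in("top","side"):
    cv2.imwrite(f"pics/{n}0.png",vision.capture(n)); c=vision.calibration(n); print(n,c["K"].round(1).tolist(),c["k1"],c["pose"].round(3).tolist())
s=readout.sense(); print({k:s[k] for k in("time_s","tcp_pos","tool_rot","grip_width","force")})
E
```

```text
top [[393.4, 0.0, 258.9], [0.0, 393.4, 195.9], [0.0, 0.0, 1.0]] -0.03650927602912761 [[-0.008, -0.973, 0.23, 376.37], [-1.0, 0.007, -0.005, 86.42], [0.003, -0.23, -0.973, 1021.887], [0.0, 0.0, 0.0, 1.0]]
side [[387.9, 0.0, 259.0], [0.0, 387.9, 190.1], [0.0, 0.0, 1.0]] -0.05269617481785288 [[-0.952, -0.183, 0.243, 396.896], [-0.304, 0.515, -0.802, 775.604], [0.022, -0.838, -0.546, 564.412], [0.0, 0.0, 0.0, 1.0]]
{'time_s': 0.1, 'tcp_pos': array([293.83998438, 607.09196765, 221.60858481]), 'tool_rot': array([-1.79899165e+02,  2.66684608e-03,  1.54173368e+02]), 'grip_width': 87.10366585453744, 'force': array([-0.43629376, -0.21910355,  0.33309246])}
```

View pics/top0.png

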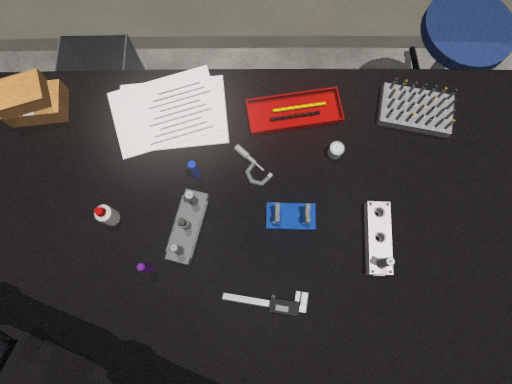

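View pics/side0.png

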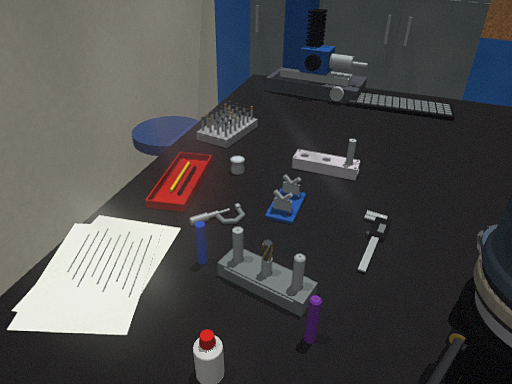

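The top view shows the grey carrier at (187,227), with plain grey cylinders at (190,195) and (175,248) and the end mill between them at (184,223). Candidates for a blank:
- Grey cylinders in the carrier at (190,195) and (175,248): these are the wanted blanks.
- Blue look-alike at (193,165) and purple one at (142,267): leave.
- Racked blank in the pallet at (385,262): leave.
- End mill at (184,223): leave.

The pallet's free bores are at (380,237) and (379,212), and the V-rest is at (291,215). Next is one close crop to check this.

```bash
cat > h.py <<'E'
import numpy as np, cv2
from rig import readout, vision
from scipy.spatial.transform import Rotation as R
def proj(n,P):
    c=vision.calibration(n);T=np.linalg.inv(c["pose"]);K=c["K"]
    p=np.atleast_2d(P)@T[:3,:3].T+T[:3,3]
    return cv2.projectPoints(p,np.zeros(3),np.zeros(3),K,np.array([c["k1"],0,0,0,0.]))[0][:,0]
def unproj(n,uv,z):
    c=vision.calibration(n);T=c["pose"]
    q=cv2.undistortPoints(np.array(uv,float).reshape(-1,1,2),c["K"],np.array([c["k1"],0,0,0,0.]))[:,0]
    d=np.c_[q,np.ones(len(q))]@T[:3,:3].T
    return T[:3,3]+d*((z-T[2,3])/d[:,2])[:,None]
E
python3 - <<'E'
import cv2,numpy as np
a=cv2.imread("pics/top0.png")
def c(x,y,w,h,s): return cv2.resize(a[y:y+h,x:x+w],None,fx=s,fy=s,interpolation=cv2.INTER_CUBIC)
m=np.hstack([c(155,180,60,90,6),c(355,195,46,90,6)])
r=c(260,195,66,90,2)
cv2.imwrite("pics/c1.png",m); cv2.imwrite("pics/c2.png",c(260,195,66,42,10)); print(m.shape)
E
```

```text
(540, 636, 3)
```

View pics/c1.png

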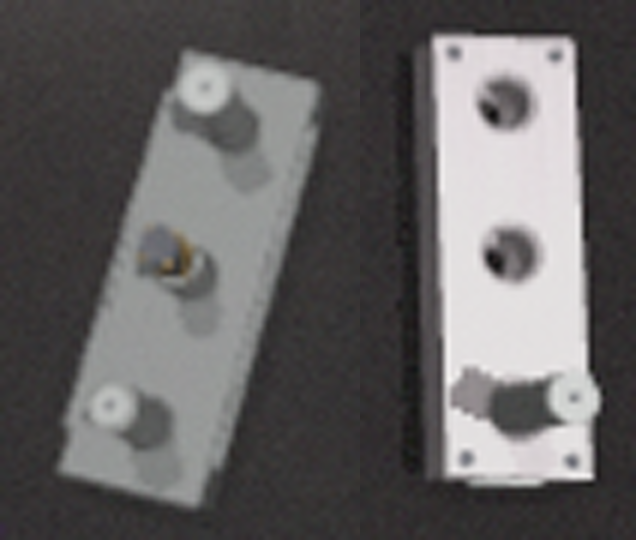

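View pics/c2.png

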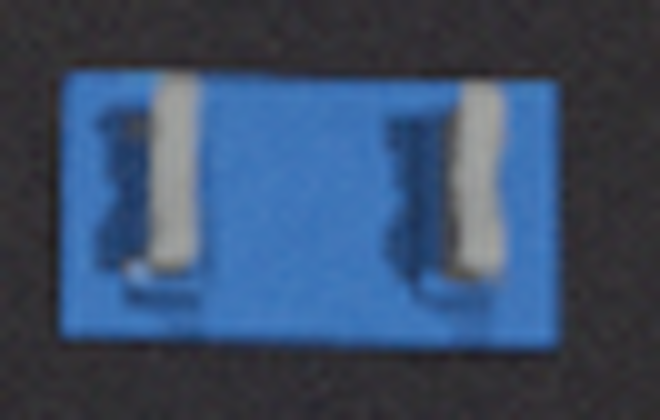

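The crop confirms plain steel blanks in the two outer carrier pockets and the end mill in the middle one. The pallet's upper two bores are empty.

Run:
```python
from h import *
np.set_printoptions(suppress=True,precision=1)
f=lambda P,ox,oy,s:[(ox+(u+.5)/s-.5,oy+(v+.5)/s-.5) for u,v in P]
U=lambda P,ox,oy,s,z:unproj("top",f(P,ox,oy,s),z)
def sh(n,A):print(n,A.tolist() if 0 else A[:,:2].tolist(), 'mean',A[:,:2].mean(0))
np.set_printoptions(suppress=True,precision=1)
def fit(model,pts):
    # rigid 2d
    m=np.c_[np.array(model,float),np.zeros(len(model))];p=pts.copy();p[:,2]=0
    r,_=R.align_vectors(p-p.mean(0),m-m.mean(0)); t=p.mean(0)-r.apply(m.mean(0))
    print('  t',t[:2],'yaw',r.as_euler('xyz',degrees=True),'res',(p-r.apply(m)-t)[:,:2].round(1).tolist()); return r,t
print("blanks"); b=U([(205,88),(110,405)],155,180,6,108);print(b,np.linalg.norm(b[0]-b[1]))
print("carrier corners");c=U([(187,50),(320,82),(208,507),(60,472)],155,180,6,34)
r,t=fit([(93,30),(93,-30),(-93,-30),(-93,30)],c);print(r.apply([[65,0,0],[-65,0,0]])+t)
print("pallet");c=U([(430-360,36),(575-360,38),(593-360,480),(443-360,480)],355,195,6,34)
bo=U([(146,102),(152,254)],355,195,6,34);rk=U([(213,397)],355,195,6,105.5);print(bo,rk)
r,t=fit([(93,30),(93,-30),(-93,-30),(-93,30)],c);print(r.apply([[65,0,0],[0,0,0],[-65,0,0]])+t)
print("rest");c=U([(63,72),(558,80),(556,348),(60,340)],260,195,10,10)
r,t=fit([(-65,35),(65,35),(65,-35),(-65,-35)],c)
for P,z in(([(150,75),(200,75),(198,268),(148,265)],70),([(460,80),(503,80),(503,275),(460,272)],70)):print(U(P,260,195,10,z)[:,:2].tolist())
print("side blanks",unproj("side",[(238,230.5),(299,257.5)],108),unproj("side",[(352,141)],105.5))
```

```text
blanks
[[597.8 249.3 108. ]
 [472.  282.  108. ]] 130.0238815377181
carrier corners
  t [535.1 264.2] yaw [  0.    0.  -13.9] res [[0.2, -0.2], [-0.1, 0.1], [-0.2, -1.9], [0.1, 1.9]]
[[598.2 248.6   0. ]
 [472.  279.8   0. ]]
pallet
[[ 566.5 -226.7   34. ]
 [ 501.2 -224.3   34. ]] [[ 436.5 -221.3  105.5]]
  t [ 501.3 -223.6] yaw [ 0.   0.  -2.2] res [[0.3, 1.2], [1.3, -1.7], [-0.0, -1.0], [-1.6, 1.5]]
[[ 566.2 -226.1    0. ]
 [ 501.3 -223.6    0. ]
 [ 436.3 -221.1    0. ]]
rest
  t [562.7  -1.1] yaw [  0.    0.  -91.5] res [[0.4, -0.1], [0.8, -0.6], [-0.4, 0.9], [-0.8, -0.3]]
[[585.6435316746829, 42.70261699547479], [585.5539306018413, 30.307749831055894], [537.1424650398371, 31.76005204093684], [537.9794625704623, 44.00225593298108]]
[[583.8157592604957, -34.1580662200507], [583.7374270686088, -44.83583474156542], [534.8230720162323, -43.00638836194621], [535.6512525132823, -32.476493574540584]]
side blanks [[595.3 249.1 108. ]
 [471.6 283.3 108. ]] [[ 436.3 -218.4  105.5]]
```

```bash
cat > go.py <<'E'
# usage: go.py "gx gy gz yaw lean" ...   -> rows for grasp-point targets, from the measured pose
import sys; from h import *
s=readout.sense(); R0=R.from_euler('xyz',s["tool_rot"],degrees=True); p0=s["tcp_pos"]
L=np.degrees(np.arctan2(*(R0.as_matrix()[2,[0,2]]*[-1,-1]))) 
print("t %.2f"%s["time_s"],"grasp",(p0-19*R0.as_matrix()[:,2]).round(1),"rpy",s["tool_rot"].round(1),"F",s["force"].round(1),"w %.1f"%s["grip_width"],"q",s["qpos"].round(0))
for a in sys.argv[1:]:
    x,y,z,yaw,l=map(float,a.split())
    Rt=R.from_euler('z',yaw,degrees=True)*R.from_euler('x',180,degrees=True)*R.from_euler('y',l,degrees=True)
    p=np.array([x,y,z])+19*Rt.as_matrix()[:,2]
    d=R0.inv().apply(p-p0)/60; w=np.degrees((R0.inv()*Rt).as_rotvec())/5
    print(a,'->',*d.round(2),*w.round(2))
E
python3 go.py "560 300 190 90 0" "598 249 190 76 45"
```

```text
t 0.10 grasp [293.9 607.1 240.6] rpy [-179.9    0.   154.2] F [-0.4 -0.2  0.3] w 87.1 q [-66.  27.  -3.  88.   1.  65.  -5.]
560 300 190 90 0 -> -6.22 -2.67 0.85 -0.02 0.01 12.83
598 249 190 76 45 -> -7.12 -2.94 0.76 -6.13 7.55 14.77
```

Call:
drive_tool --commands "-7.12 -2.94 0.76 -6.13 7.55 14.77 0;-7.12 -2.94 0.76 -6.13 7.55 14.77 0;-7.12 -2.94 0.76 -6.13 7.55 14.77 0;-7.12 -2.94 0.76 -6.13 7.55 14.77 0;-7.12 -2.94 0.76 -6.13 7.55 14.77 0;-7.12 -2.94 0.76 -6.13 7.55 14.77 0;-7.12 -2.94 0.76 -6.13 7.55 14.77 0;-7.12 -2.94 0.76 -6.13 7.55 14.77 0;-7.12 -2.94 0.76 -6.13 7.55 14.77 0;-7.12 -2.94 0.76 -6.13 7.55 14.77 0;-7.12 -2.94 0.76 -6.13 7.55 14.77 0"

```text
time_s: 1.48
tcp_pos: [601.7, 263.3, 177.2]
tool_rot: [180.0, -45.1, 76.1]
force: [-0.6, 1.2, -0.5]
grip_width: 43.8
gripper_force: 0.0
```

```bash
python3 go.py "598 249 190 76 45" "598 249 120 76 45" "598 249 66 76 45"
```

```text
t 1.48 grasp [598.4 250.3 190.6] rpy [180.  -45.1  76.1] F [-0.6  1.2 -0.5] w 43.8 q [  4.  26. -17. 112. -60.  39.  23.]
598 249 190 76 45 -> -0.02 -0.0 -0.01 -0.01 -0.02 0.01
598 249 120 76 45 -> -0.85 -0.0 0.81 -0.01 -0.02 0.01
598 249 66 76 45 -> -1.49 -0.0 1.45 -0.01 -0.02 0.01
```

```bash
python3 -c "
from rig import readout;print(readout.sense()['qpos'],readout.sense()['dq'])"; ls .
```

```text
[  4.01988146  25.72079656 -16.96584203 111.68790467 -59.68217804
  39.22825262  22.58658057] [-1.33695117 -0.35506109  0.48318689 -0.22610038  0.05752857 -0.0842443
  0.00524143]
go.py
h.py
pics
```

Call:
drive_tool --commands "-0.85 0 0.81 0 0 0 0;-0.85 0 0.81 0 0 0 0;-1.4 0 1.36 0 0 0 0;-1.49 0 1.45 0 0 0 0;-1.49 0 1.45 0 0 0 0"

```text
time_s: 2.1
tcp_pos: [601.8, 262.0, 53.6]
tool_rot: [179.9, -45.1, 76.1]
force: [0.4, 0.3, -0.7]
grip_width: 43.5
gripper_force: 0.0
```

```bash
python3 go.py "598 249 66 76 45" "598 249 190 76 45" ; python3 -c "
from rig import vision
import cv2
a=vision.capture('side');cv2.imwrite('pics/s1.png',cv2.resize(a[150:350,150:400],None,fx=3,fy=3))"
```

```text
t 2.10 grasp [598.6 249.   67. ] rpy [179.9 -45.1  76.1] F [ 0.4  0.3 -0.7] w 43.5 q [ 17.  41. -35. 114. -59.  23.  33.]
598 249 66 76 45 -> -0.01 -0.01 0.01 -0.0 -0.03 0.01
598 249 190 76 45 -> 1.45 -0.01 -1.45 -0.0 -0.03 0.01
```

View pics/s1.png

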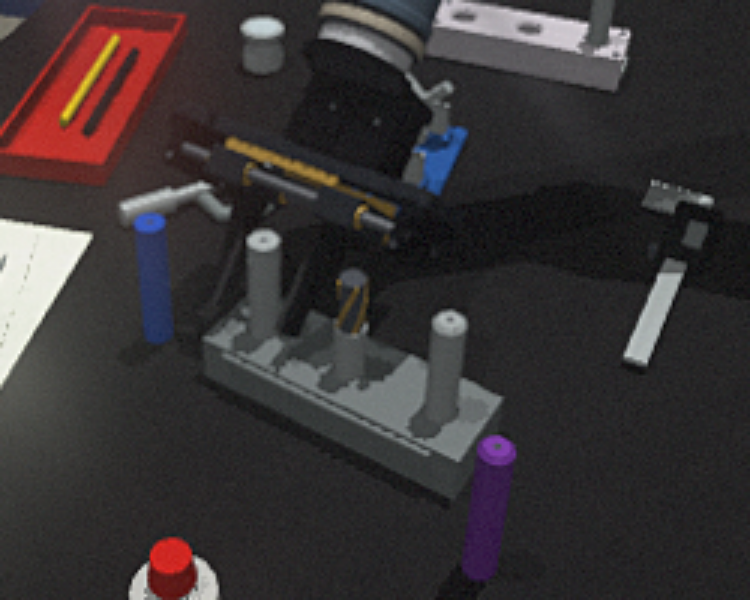

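The fingers straddle blank A at (262,285) in the crop, clear of the end mill at (350,320). I'll close on it and lift.

Call:
drive_tool --commands "0 0 0 0 0 0 -1;0 0 0 0 0 0 -1;0 0 0 0 0 0 -1;0 0 0 0 0 0 -1;0.3 0 -0.3 0 0 0 -1;0.8 0 -0.8 0 0 0 -1;1.45 0 -1.45 0 0 0 -1;1.45 0 -1.45 0 0 0 -1;1.45 0 -1.45 0 0 0 -1"

```text
time_s: 3.28
tcp_pos: [600.4, 260.5, 173.9]
tool_rot: [-179.9, -45.0, 75.9]
force: [-0.2, -0.2, -3.6]
grip_width: 19.1
gripper_force: 30.0
```

```bash
python3 go.py "566.4 0 190 88 45" "566.4 -226.5 180 88 45" "566.4 -226.5 105 88 45"
```

```text
t 3.27 grasp [597.1 247.5 187.3] rpy [-179.9  -45.    75.9] F [-0.2 -0.2 -3.6] w 19.1 q [ 13.  28. -29. 111. -53.  35.  18.]
566.4 0 190 88 45 -> -2.89 0.45 -2.95 1.68 -0.0 -1.71
566.4 -226.5 180 88 45 -> -5.6 1.37 -5.43 1.68 -0.0 -1.71
566.4 -226.5 105 88 45 -> -6.48 1.37 -4.54 1.68 -0.0 -1.71
```

Call:
drive_tool --commands "-2.89 0.45 -2.95 1.68 0 -1.71 -1;-2.89 0.45 -2.95 1.68 0 -1.71 -1;-2.89 0.45 -2.95 1.68 0 -1.71 -1;-2.89 0.45 -2.95 1.68 0 -1.71 -1;-5.6 1.37 -5.43 1.68 0 -1.71 -1;-5.6 1.37 -5.43 1.68 0 -1.71 -1;-5.6 1.37 -5.43 1.68 0 -1.71 -1;-5.6 1.37 -5.43 1.68 0 -1.71 -1;-5.6 1.37 -5.43 1.68 0 -1.71 -1;-5.6 1.37 -5.43 1.68 0 -1.71 -1"

```text
time_s: 4.53
tcp_pos: [567.1, -211.8, 165.3]
tool_rot: [-179.9, -45.3, 88.0]
force: [0.0, 0.6, -2.8]
grip_width: 19.2
gripper_force: 30.0
```

```bash
python3 go.py "566.4 -226.5 105 88 45" "566.4 -226.5 75 88 45" ; python3 -c "
from rig import vision
import cv2
a=vision.capture('top');cv2.imwrite('pics/t2.png',cv2.resize(a[160:300,320:460],None,fx=4,fy=4))"
```

```text
t 4.53 grasp [ 566.6 -225.2  178.6] rpy [-179.9  -45.3   88. ] F [ 0.   0.6 -2.8] w 19.2 q [ 44.  39. -15.  90. -30.  79.  41.]
566.4 -226.5 105 88 45 -> -0.89 -0.0 0.85 -0.01 -0.05 -0.01
566.4 -226.5 75 88 45 -> -1.24 -0.0 1.2 -0.01 -0.05 -0.01
```

View pics/t2.png

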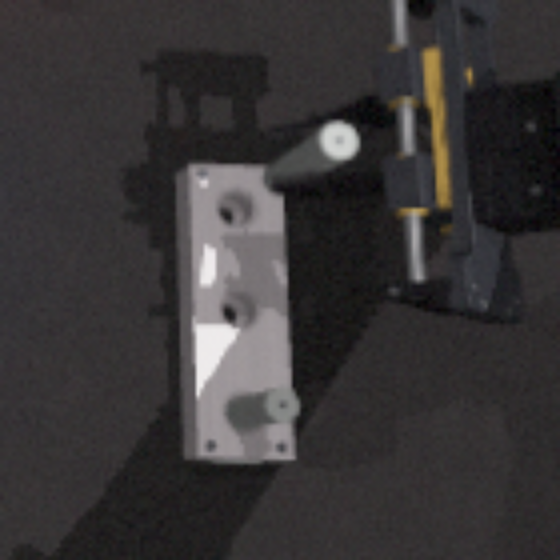

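The blank is upright beyond bore 2, with its top at crop (341,140), full image (405.1,194.9). I'll compare that with the expected position.

```bash
python3 -c "
from h import *
print(proj('top',[[566.6,-225.2,219.6],[566.4,-226.5,34]]), unproj('top',[[405.1,194.9]],219.6))"
```

```text
[[404.49564095 194.70079097]
 [378.8276349  211.62729479]] [[ 566.1588111  -226.44993752  219.6       ]]
```

Call:
drive_tool --commands "-0.89 0 0.85 0 -0.05 0 -1;-0.89 0 0.85 0 -0.05 0 -1;-0.89 0 0.85 0 -0.05 0 -1"

```text
time_s: 4.95
tcp_pos: [567.8, -213.0, 93.5]
tool_rot: [179.9, -45.0, 88.1]
force: [1.5, 0.6, -1.7]
grip_width: 19.2
gripper_force: 30.0
```

```bash
python3 go.py "566.4 -226.5 80 88 45" "566.4 -226.5 70 88 45" "566.4 -226.5 64 88 45"
```

```text
t 4.95 grasp [ 567.3 -226.5  106.9] rpy [179.9 -45.   88.1] F [ 1.5  0.6 -1.7] w 19.2 q [ 44.  44. -15.  91. -30.  73.  45.]
566.4 -226.5 80 88 45 -> -0.32 -0.02 0.32 -0.0 0.0 0.01
566.4 -226.5 70 88 45 -> -0.44 -0.02 0.43 -0.0 0.0 0.01
566.4 -226.5 64 88 45 -> -0.51 -0.02 0.51 -0.0 0.0 0.01
```

Call:
drive_tool --commands "-0.16 -0.02 0.16 0 0 0 -1;-0.32 -0.02 0.32 0 0 0 -1;-0.4 -0.02 0.4 0 0 0 -1;-0.44 -0.02 0.44 0 0 0 -1;-0.46 -0.02 0.46 0 0 0 -1;-0.48 -0.02 0.48 0 0 0 -1;-0.48 -0.02 0.48 0 0 0 -1"

```text
time_s: 5.82
tcp_pos: [566.8, -214.5, 52.7]
tool_rot: [179.8, -44.8, 88.1]
force: [0.2, 1.0, -2.4]
grip_width: 19.3
gripper_force: 30.0
```

```bash
python3 go.py  "566.4 -226.5 64 88 45"
```

```text
t 5.83 grasp [ 566.3 -227.9   66.2] rpy [179.8 -44.8  88.1] F [ 0.2  1.  -2.4] w 19.3 q [ 44.  47. -14.  92. -29.  70.  47.]
566.4 -226.5 64 88 45 -> -0.01 0.0 0.04 0.02 0.03 0.01
```

Call:
drive_tool --commands "-0.01 0 0.02 0 0 0 -1;-0.03 0 0.04 0 0 0 -1;-0.03 0 0.04 0 0 0 -1;-0.04 0 0.05 0 0 0 -1"

```text
time_s: 6.32
tcp_pos: [567.2, -213.8, 50.0]
tool_rot: [179.8, -44.9, 88.2]
force: [-0.4, -1.3, 7.1]
grip_width: 18.8
gripper_force: 30.0
```

```bash
python3 go.py  "566.4 -226.5 64 88 45"
```

```text
t 6.33 grasp [ 566.7 -227.2   63.5] rpy [179.8 -44.9  88.2] F [-0.4 -1.3  7.1] w 18.8 q [ 44.  47. -14.  92. -29.  70.  47.]
566.4 -226.5 64 88 45 -> 0.01 -0.01 0.0 0.03 0.01 0.02
```

Blank A seated at grasp height 63.5 to 64 against a predicted 64.4, so it is home, chamfer down. I'll release it, retract and go for B.

Call:
drive_tool --commands "0 0 0 0 0 0 0;0 0 0 0 0 0 0;0 0 0 0 0 0 0;0.5 0 -0.5 0 0 0 0;1 0 -1 0 0 0 0;1.5 0 -1.5 0 0 0 0;1.5 0 -1.5 0 0 0 0"

```text
time_s: 7.2
tcp_pos: [568.3, -214.4, 179.6]
tool_rot: [179.3, -44.6, 88.4]
force: [-0.4, -0.4, 0.5]
grip_width: 43.5
gripper_force: 0.0
```

```bash
python3 go.py "472 281.5 180 76 45" "472 281.5 130 76 45" "472 281.5 66 76 45"
```

```text
t 7.20 grasp [ 567.7 -227.7  193.1] rpy [179.3 -44.6  88.4] F [-0.4 -0.4  0.5] w 43.5 q [ 44.  38. -15.  89. -30.  79.  41.]
472 281.5 180 76 45 -> 5.85 -1.85 6.06 -1.62 0.06 1.77
472 281.5 130 76 45 -> 5.27 -1.86 6.65 -1.62 0.06 1.77
472 281.5 66 76 45 -> 4.52 -1.87 7.41 -1.62 0.06 1.77
```

Call:
drive_tool --commands "5.85 -1.85 6.06 -1.62 0.06 1.77 0;5.85 -1.85 6.06 -1.62 0.06 1.77 0;5.85 -1.85 6.06 -1.62 0.06 1.77 0;5.85 -1.85 6.06 -1.62 0.06 1.77 0;5.85 -1.85 6.06 -1.62 0.06 1.77 0;5.85 -1.85 6.06 -1.62 0.06 1.77 0;5.85 -1.85 6.06 -1.62 0.06 1.77 0;5.85 -1.85 6.06 -1.62 0.06 1.77 0;5.85 -1.85 6.06 -1.62 0.06 1.77 0;5.85 -1.85 6.06 -1.62 0.06 1.77 0;5.85 -1.85 6.06 -1.62 0.06 1.77 0"

```text
time_s: 8.57
tcp_pos: [474.1, 293.5, 164.7]
tool_rot: [-179.4, -45.0, 75.4]
force: [-0.5, 0.3, 0.6]
grip_width: 43.4
gripper_force: 0.0
```

```bash
python3 go.py "472 281.5 180 76 45" "472 281.5 130 76 45" "472 281.5 66 76 45"
```

```text
t 8.57 grasp [470.9 280.5 178.2] rpy [-179.4  -45.    75.4] F [-0.5  0.3  0.6] w 43.4 q [ 26.  24. -50. 126. -58.  22.  20.]
472 281.5 180 76 45 -> 0.04 0.01 -0.01 -0.04 -0.01 -0.08
472 281.5 130 76 45 -> -0.55 0.02 0.58 -0.04 -0.01 -0.08
472 281.5 66 76 45 -> -1.31 0.03 1.34 -0.04 -0.01 -0.08
```

Call:
drive_tool --commands "-0.3 0.02 0.3 -0.04 0 -0.08 0;-0.6 0.02 0.63 -0.04 0 -0.08 0;-0.6 0.02 0.63 -0.04 0 -0.08 0"

```text
time_s: 8.95
tcp_pos: [474.4, 294.4, 111.3]
tool_rot: [-179.6, -45.0, 75.7]
force: [-0.2, -1.0, -0.2]
grip_width: 43.5
gripper_force: 0.0
```

```bash
python3 go.py "472 281.5 95 76 45" "472 281.5 66 76 45"
```

```text
t 8.95 grasp [471.2 281.3 124.7] rpy [-179.6  -45.    75.7] F [-0.2 -1.  -0.2] w 43.5 q [ 28.  34. -55. 128. -60.  12.  27.]
472 281.5 95 76 45 -> -0.35 0.02 0.35 -0.03 -0.01 -0.04
472 281.5 66 76 45 -> -0.69 0.02 0.7 -0.03 -0.01 -0.04
```

Joints 5 and 6 are close to their limits with this lean, so I'll take B with the tool vertical.

```bash
python3 go.py "472 281.5 175 76 45" "472 281.5 175 76 0" "472 281.5 72 76 0"
```

```text
t 8.95 grasp [471.2 281.3 124.7] rpy [-179.6  -45.    75.7] F [-0.2 -1.  -0.2] w 43.5 q [ 28.  34. -55. 128. -60.  12.  27.]
472 281.5 175 76 45 -> 0.6 0.01 -0.59 -0.03 -0.01 -0.04
472 281.5 175 76 0 -> 0.37 0.01 -0.68 -0.05 -9.01 -0.03
472 281.5 72 76 0 -> -0.84 0.02 0.53 -0.05 -9.01 -0.03
```

Call:
drive_tool --commands "0.6 0 -0.59 0 0 0 0;0.37 0 -0.68 0 -9 0 0;0.37 0 -0.68 0 -9 0 0;0.37 0 -0.68 0 -9 0 0;0.37 0 -0.68 0 -9 0 0;0.37 0 -0.68 0 -9 0 0;0.37 0 -0.68 0 -9 0 0"

```text
time_s: 9.82
tcp_pos: [471.7, 288.3, 160.3]
tool_rot: [179.8, -0.4, 76.5]
force: [-0.1, 0.0, 0.9]
grip_width: 43.7
gripper_force: 0.0
```

```bash
python3 go.py "472 281.5 120 76 0" "472 281.5 72 76 0"
```

```text
t 9.82 grasp [471.6 288.2 179.3] rpy [179.8  -0.4  76.5] F [-0.1  0.   0.9] w 43.7 q [-28.  19. -10. 108.   4.  52. -53.]
472 281.5 120 76 0 -> -0.12 0.03 0.99 0.04 -0.08 0.09
472 281.5 72 76 0 -> -0.12 0.03 1.79 0.04 -0.08 0.09
```

Call:
drive_tool --commands "0 0 0 0 0 0 0;-0.12 0.03 0.6 0 -0.08 0.09 0;-0.12 0.03 0.6 0 -0.08 0.09 0"

```text
time_s: 10.2
tcp_pos: [470.3, 272.0, 120.1]
tool_rot: [-179.8, 0.5, 75.4]
force: [-0.0, -0.8, 0.2]
grip_width: 43.7
gripper_force: 0.0
```

```bash
python3 go.py "472 281.5 120 76 0" "472 281.5 72 76 0"
```

```text
t 10.20 grasp [470.4 272.2 139.1] rpy [-179.8    0.5   75.4] F [-0.  -0.8  0.2] w 43.7 q [-27.  22.  -9. 111.   5.  48. -54.]
472 281.5 120 76 0 -> 0.16 -0.01 0.32 -0.04 0.11 -0.12
472 281.5 72 76 0 -> 0.17 -0.01 1.12 -0.04 0.11 -0.12
```

Call:
drive_tool --commands "0.12 0 0.1 0 0.08 -0.1 0;0.12 0 0.1 0 0.08 -0.1 0;0.12 0 0.1 0 0.08 -0.1 0"

```text
time_s: 10.58
tcp_pos: [473.6, 283.3, 116.5]
tool_rot: [179.9, -0.2, 76.2]
force: [-0.7, -0.1, 0.1]
grip_width: 43.6
gripper_force: 0.0
```

```bash
python3 go.py "472 281.5 95 76 0" "472 281.5 72 76 0"
```

```text
t 10.57 grasp [473.6 283.3 135.5] rpy [179.9  -0.2  76.2] F [-0.7 -0.1  0.1] w 43.6 q [-28.  23. -10. 111.   5.  47. -54.]
472 281.5 95 76 0 -> -0.04 -0.02 0.68 0.01 -0.03 0.04
472 281.5 72 76 0 -> -0.04 -0.02 1.06 0.01 -0.03 0.04
```

Call:
drive_tool --commands "-0.03 -0.02 0.35 0 0 0 0;-0.03 -0.02 0.7 0 0 0 0;-0.03 -0.02 1.05 0 0 0 0;-0.03 -0.02 1.05 0 0 0 0;-0.03 -0.02 1.05 0 0 0 -1;-0.03 -0.02 1.05 0 0 0 -1;-0.03 -0.02 1.05 0 0 0 -1;-0.03 -0.02 1.05 0 0 0 -1"

```text
time_s: 11.58
tcp_pos: [472.2, 281.9, 53.5]
tool_rot: [179.9, -0.2, 76.2]
force: [-0.3, -0.0, 4.7]
grip_width: 19.3
gripper_force: 30.0
```

```bash
python3 go.py "472 281.5 185 76 0" "520 0 185 88 0" "501.4 -224 175 88 0"
```

```text
t 11.57 grasp [472.1 281.9  72.5] rpy [179.9  -0.2  76.2] F [-0.3 -0.   4.7] w 19.3 q [-28.  28.  -9. 113.   6.  39. -55.]
472 281.5 185 76 0 -> -0.0 0.0 -1.87 0.01 -0.03 0.03
520 0 185 88 0 -> -4.37 1.9 -1.88 0.02 -0.03 -2.37
501.4 -224 175 88 0 -> -8.07 2.49 -1.73 0.02 -0.03 -2.37
```

Call:
drive_tool --commands "0 0 -0.9 0 0 0 -1;0 0 -1.87 0 0 0 -1;-4.37 1.9 -1.88 0 0 -2.37 -1;-4.37 1.9 -1.88 0 0 -2.37 -1;-4.37 1.9 -1.88 0 0 -2.37 -1;-4.37 1.9 -1.88 0 0 -2.37 -1;-8.07 2.49 -1.73 0 0 -2.37 -1;-8.07 2.49 -1.73 0 0 -2.37 -1;-8.07 2.49 -1.73 0 0 -2.37 -1;-8.07 2.49 -1.73 0 0 -2.37 -1;-8.07 2.49 -1.73 0 0 -2.37 -1;-8.07 2.49 -1.73 0 0 -2.37 -1;-8.07 2.49 -1.73 0 0 -2.37 -1;-8.07 2.49 -1.73 0 0 -2.37 -1;-8.07 2.49 -1.73 0 0 -2.37 -1"

```text
time_s: 13.45
tcp_pos: [501.3, -223.1, 155.8]
tool_rot: [180.0, -0.1, 88.2]
force: [-0.5, -1.2, -3.2]
grip_width: 19.4
gripper_force: 30.0
```

```bash
python3 go.py "501.4 -224.3 110 88 0" "501.4 -224.3 80 88 0"  "501.4 -224.3 72 88 0"
```

```text
t 13.45 grasp [ 501.3 -223.2  174.8] rpy [ 1.80e+02 -1.00e-01  8.82e+01] F [-0.5 -1.2 -3.2] w 19.4 q [ 19.  19.   1. 109.  -0.  51.  18.]
501.4 -224.3 110 88 0 -> -0.02 0.0 1.08 0.01 -0.03 0.03
501.4 -224.3 80 88 0 -> -0.02 0.0 1.58 0.01 -0.03 0.03
501.4 -224.3 72 88 0 -> -0.02 0.0 1.71 0.01 -0.03 0.03
```

Call:
drive_tool --commands "-0.02 0 0.54 0 0 0 -1;-0.02 0 1.08 0 0 0 -1;-0.02 0 1.3 0 0 0 -1;-0.02 0 1.5 0 0 0 -1;-0.02 0 1.6 0 0 0 -1;-0.02 0 1.66 0 0 0 -1;-0.02 0 1.69 0 0 0 -1;-0.02 0 1.71 0 0 0 -1;-0.02 0 1.71 0 0 0 -1"

```text
time_s: 14.58
tcp_pos: [501.6, -225.8, 53.8]
tool_rot: [179.9, -0.1, 88.0]
force: [0.1, -0.1, 1.9]
grip_width: 19.6
gripper_force: 30.0
```

```bash
python3 go.py "501.4 -224.3 70 88 0"
```

```text
t 14.57 grasp [ 501.6 -225.8   72.8] rpy [ 1.799e+02 -1.000e-01  8.800e+01] F [ 0.1 -0.1  1.9] w 19.6 q [ 20.  27.   1. 114.  -1.  39.  18.]
501.4 -224.3 70 88 0 -> 0.02 -0.0 0.05 0.02 -0.01 0.0
```

Call:
drive_tool --commands "0.02 0 0.01 0 0 0 -1;0.02 0 0.02 0 0 0 -1;0.02 0 0.02 0 0 0 -1"

```text
time_s: 14.95
tcp_pos: [501.8, -225.6, 53.6]
tool_rot: [179.9, 0.0, 88.0]
force: [-1.9, -1.8, 9.9]
grip_width: 19.6
gripper_force: 30.0
```

B stopped at grasp height 72.6, where a square end was predicted to stop at 73.0, so it is square end down and needs turning. I'll release it and take it again with the tool leaning.

Call:
drive_tool --commands "0 0 0 0 0 0 0;0 0 0 0 0 0 0;0 0 0 0 0 0 0;0 0 -1 0 0 0 0;0 0 -2 0 0 0 0;0 0 -2 0 0 0 0;0 0 -2 0 0 0 0"

```text
time_s: 15.82
tcp_pos: [500.5, -224.1, 171.3]
tool_rot: [-180.0, -0.1, 88.0]
force: [0.2, 0.0, -0.9]
grip_width: 43.9
gripper_force: 0.0
```

```bash
python3 go.py "501.4 -224.8 170 88 -45"
```

```text
t 15.82 grasp [ 500.5 -224.1  190.3] rpy [-1.8e+02 -1.0e-01  8.8e+01] F [ 0.2  0.  -0.9] w 43.9 q [ 19.  18.   1. 109.  -0.  53.  18.]
501.4 -224.8 170 88 -45 -> -0.24 0.02 0.25 -0.0 -9.03 0.01
```

Call:
drive_tool --commands "-0.24 0.02 0.25 0 -9 0 0;-0.24 0.02 0.25 0 -9 0 0;-0.24 0.02 0.25 0 -9 0 0;-0.24 0.02 0.25 0 -9 0 0;-0.24 0.02 0.25 0 -9 0 0;-0.24 0.02 0.25 0 -9 0 0;-0.24 0.02 0.25 0 -9 0 0;-0.24 0.02 0.25 0 -9 0 0"

```text
time_s: 16.82
tcp_pos: [501.3, -239.9, 157.1]
tool_rot: [179.9, 44.9, 87.8]
force: [-0.7, 0.0, -0.3]
grip_width: 43.3
gripper_force: 0.0
```

```bash
python3 go.py "501.4 -224.8 170 88 -45" "501.4 -224.8 100 88 -45" "501.4 -224.8 65 88 -45"
```

```text
t 16.82 grasp [ 501.8 -226.5  170.6] rpy [179.9  44.9  87.8] F [-0.7  0.  -0.3] w 43.3 q [-15.  24.  15. 119.  51.  54. -40.]
501.4 -224.8 170 88 -45 -> 0.03 -0.01 -0.01 -0.0 -0.03 -0.02
501.4 -224.8 100 88 -45 -> 0.85 -0.01 0.81 -0.0 -0.03 -0.02
501.4 -224.8 65 88 -45 -> 1.26 -0.01 1.23 -0.0 -0.03 -0.02
```

Plenty of margin in that pose. I'll descend, grip and lift.

Call:
drive_tool --commands "0.43 0 0.4 0 0 0 0;0.85 0 0.81 0 0 0 0;1.1 0 1.07 0 0 0 0;1.26 0 1.23 0 0 0 0;1.26 0 1.23 0 0 0 0;1.26 0 1.23 0 0 0 -1;1.26 0 1.23 0 0 0 -1;1.26 0 1.23 0 0 0 -1;1.26 0 1.23 0 0 0 -1"

```text
time_s: 17.95
tcp_pos: [501.8, -237.5, 51.7]
tool_rot: [179.9, 44.9, 88.0]
force: [0.1, 1.5, 2.3]
grip_width: 19.0
gripper_force: 30.0
```

```bash
python3 go.py "501.4 -224.8 180 88 -45" "530 -100 190 88.5 0"  "562.5 -7 180 88.5 45"
```

```text
t 17.95 grasp [ 502.3 -224.1   65.2] rpy [179.9  44.9  88. ] F [0.1 1.5 2.3] w 19.0 q [-15.  35.  16. 122.  57.  44. -53.]
501.4 -224.8 180 88 -45 -> -1.36 -0.01 -1.35 0.01 -0.02 -0.0
530 -100 190 88.5 0 -> 0.23 0.39 -3.04 -0.03 8.98 -0.1
562.5 -7 180 88.5 45 -> 1.55 0.88 -4.25 0.01 17.98 -0.11
```

Call:
drive_tool --commands "-0.7 0 -0.7 0 0 0 -1;-1.36 0 -1.35 0 0 0 -1;-1.36 0 -1.35 0 0 0 -1;0.23 0.39 -3.04 0 9 -0.1 -1;0.23 0.39 -3.04 0 9 -0.1 -1;0.23 0.39 -3.04 0 9 -0.1 -1;0.23 0.39 -3.04 0 9 -0.1 -1;1.55 0.88 -4.25 0 18 -0.1 -1;1.55 0.88 -4.25 0 18 -0.1 -1;1.55 0.88 -4.25 0 18 -0.1 -1;1.55 0.88 -4.25 0 18 -0.1 -1;1.55 0.88 -4.25 0 18 -0.1 -1;1.55 0.88 -4.25 0 18 -0.1 -1;1.55 0.88 -4.25 0 18 -0.1 -1;1.55 0.88 -4.25 0 18 -0.1 -1;1.55 0.88 -4.25 0 18 -0.1 -1"

```text
time_s: 19.95
tcp_pos: [563.1, 7.5, 166.9]
tool_rot: [179.9, -45.1, 88.7]
force: [0.6, -0.7, -2.1]
grip_width: 19.3
gripper_force: 30.0
```

```bash
python3 go.py "562.5 -7.7 100 88.5 45" "562.5 -7.7 80 88.5 45"  "562.5 -7.7 66 88.5 45"; python3 -c "
from rig import vision
import cv2
a=vision.capture('side');cv2.imwrite('pics/s3.png',cv2.resize(a[120:270,200:400],None,fx=3.5,fy=3.5))"
```

```text
t 19.95 grasp [562.7  -6.  180.3] rpy [179.9 -45.1  88.7] F [ 0.6 -0.7 -2.1] w 19.3 q [ 27.  30. -13. 106. -42.  65.  39.]
562.5 -7.7 100 88.5 45 -> -0.97 -0.01 0.92 0.0 -0.01 0.03
562.5 -7.7 80 88.5 45 -> -1.2 -0.01 1.16 0.0 -0.01 0.03
562.5 -7.7 66 88.5 45 -> -1.37 -0.01 1.33 0.0 -0.01 0.03
```

View pics/s3.png

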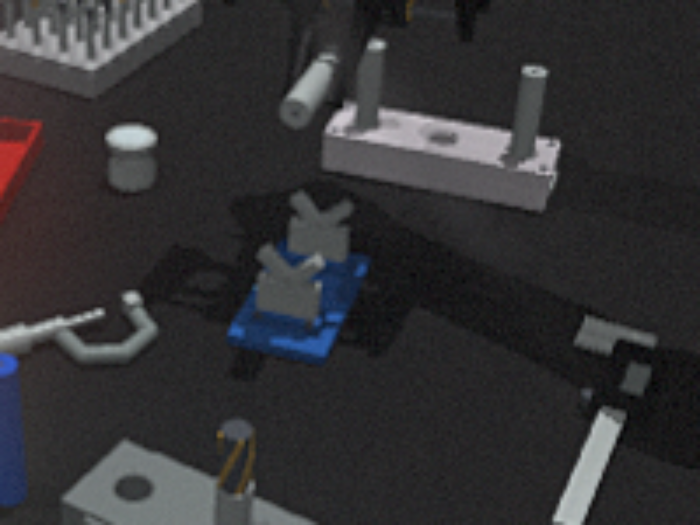

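B is held level above the V-rest. The end facing the camera is at crop (295,110) and the notches are at (320,215) and (290,265). A stands home in bore 2. I'll lower B.

Call:
drive_tool --commands "-0.48 0 0.46 0 0 0.03 -1;-0.97 -0.01 0.92 0 0 0.03 -1;-1.2 -0.01 1.16 0 0 0.03 -1;-1.3 -0.01 1.26 0 0 0.03 -1;-1.36 -0.01 1.32 0 0 0.03 -1;-1.36 -0.01 1.32 0 0 0.03 -1"

```text
time_s: 20.75
tcp_pos: [563.4, 5.8, 55.0]
tool_rot: [179.9, -45.2, 88.5]
force: [-1.1, 0.2, 3.5]
grip_width: 19.0
gripper_force: 30.0
```

```bash
python3 go.py "562.5 -7.7 66 88.5 45"
```

```text
t 20.75 grasp [563.   -7.7  68.4] rpy [179.9 -45.2  88.5] F [-1.1  0.2  3.5] w 19.0 q [ 28.  39. -14. 108. -44.  55.  47.]
562.5 -7.7 66 88.5 45 -> -0.03 -0.01 0.03 0.02 -0.05 -0.0
```

Call:
drive_tool --commands "0 -0.03 0 0 0 0 -1;-0.02 -0.03 0.02 0 0 0 -1;-0.02 -0.03 0.02 0 0 0 -1"

```text
time_s: 21.12
tcp_pos: [563.4, 5.8, 54.9]
tool_rot: [179.7, -45.3, 88.6]
force: [1.4, -0.2, 13.9]
grip_width: 19.1
gripper_force: 30.0
```

```bash
python3 go.py "562.5 -7.7 66 88.5 45"
```

```text
t 21.12 grasp [562.9  -7.7  68.3] rpy [179.7 -45.3  88.6] F [ 1.4 -0.2 13.9] w 19.1 q [ 28.  39. -14. 108. -44.  55.  47.]
562.5 -7.7 66 88.5 45 -> -0.03 -0.01 0.03 0.06 -0.06 0.01
```

Call:
drive_tool --commands "0 0 0 0 0 0 -0.3;0 0 0 0 0 0 0;0 0 0 0 0 0 0;0.5 0 -0.5 0 0 0 0;1.2 0 -1.2 0 0 0 0;1.2 0 -1.2 0 0 0 0;1.2 0 -1.2 0 0 0 0"

```text
time_s: 22.0
tcp_pos: [560.2, 4.9, 152.1]
tool_rot: [-179.8, -45.1, 88.3]
force: [0.8, 0.2, -0.5]
grip_width: 43.9
gripper_force: 0.0
```

```bash
python3 go.py "562.7 5 165 88.5 -45"; python3 -c "
from rig import vision
import cv2,numpy as np
a=vision.capture('side');b=vision.capture('top')
f=lambda a:cv2.resize(a,None,fx=5,fy=5,interpolation=cv2.INTER_CUBIC)
cv2.imwrite('pics/m4.png',np.hstack([f(a[160:240,250:330]),f(b[180:260,251:331])]))"
```

```text
t 22.00 grasp [559.8  -8.6 165.6] rpy [-179.8  -45.1   88.3] F [ 0.8  0.2 -0.5] w 43.9 q [ 27.  31. -13. 107. -42.  63.  40.]
562.7 5 165 88.5 -45 -> -0.16 0.04 -0.15 -0.03 -18.02 -0.02
```

View pics/m4.png

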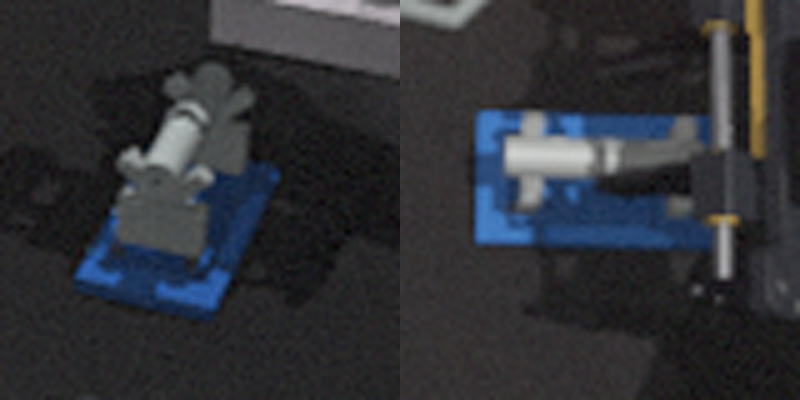

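B lies in both notches; in the top crop its left end is at (503,155). I'll check its position along the axis.

```bash
python3 -c "
from h import *
print(unproj('top',[[251+102.5/5,180+155/5],[251+193/5,180+155/5]],68))"; python3 go.py "562.7 0 165 88.5 -45"
```

```text
[[563.50515871  50.53131815  68.        ]
 [563.17348695   5.79766992  68.        ]]
t 22.10 grasp [559.4  -8.4 164.6] rpy [-179.7  -45.1   88.1] F [-0.8  0.1 -0.5] w 43.5 q [ 27.  31. -13. 107. -42.  63.  40.]
562.7 0 165 88.5 -45 -> -0.21 0.05 -0.22 -0.05 -18.03 -0.03
```

Call:
drive_tool --commands "-0.16 0.04 -0.15 0 -18 0 0;-0.16 0.04 -0.15 0 -18 0 0;-0.16 0.04 -0.15 0 -18 0 0;-0.16 0.04 -0.15 0 -18 0 0;-0.16 0.04 -0.15 0 -18 0 0;-0.16 0.04 -0.15 0 -18 0 0;-0.16 0.04 -0.15 0 -18 0 0;-0.16 0.04 -0.15 0 -18 0 0;-0.16 0.04 -0.15 0 -18 0 0;-0.16 0.04 -0.15 0 -18 0 0;-0.16 0.04 -0.15 0 -18 0 0;-0.16 0.04 -0.15 0 -18 0 0"

```text
time_s: 23.6
tcp_pos: [562.8, -9.8, 152.8]
tool_rot: [-180.0, 44.9, 88.3]
force: [0.8, 0.4, 0.7]
grip_width: 43.4
gripper_force: 0.0
```

```bash
python3 go.py "563 7 110 88.5 -45" "563 7 66 88.5 -45"
```

```text
t 23.60 grasp [563.2   3.6 166.3] rpy [-180.    44.9   88.3] F [0.8 0.4 0.7] w 43.4 q [-34.  31.  13. 106.  36.  68. -45.]
563 7 110 88.5 -45 -> 0.7 -0.0 0.63 -0.04 -0.03 -0.03
563 7 66 88.5 -45 -> 1.22 -0.0 1.15 -0.04 -0.03 -0.03
```

Call:
drive_tool --commands "0.35 0 0.3 0 0 0 0;0.7 0 0.63 0 0 0 0;1.0 0 0.93 0 0 0 0;1.22 0 1.15 0 0 0 0;1.22 0 1.15 0 0 0 0;1.22 0 1.15 0 0 0 -1;1.22 0 1.15 0 0 0 -1;1.22 0 1.15 0 0 0 -1;1.22 0 1.15 0 0 0 -1"

```text
time_s: 24.72
tcp_pos: [563.1, -5.0, 52.3]
tool_rot: [-180.0, 44.9, 88.4]
force: [-0.1, 0.2, 2.5]
grip_width: 18.9
gripper_force: 30.0
```

```bash
python3 go.py "563 7 180 88.5 -45" "530 -120 195 88 0"  "501.4 -224.5 180 88 45"
```

```text
t 24.73 grasp [563.5   8.4  65.7] rpy [-180.    44.9   88.4] F [-0.1  0.2  2.5] w 18.9 q [-34.  40.  13. 108.  37.  60. -51.]
563 7 180 88.5 -45 -> -1.36 -0.01 -1.33 -0.02 -0.02 -0.01
530 -120 195 88 0 -> -2.82 -0.5 -0.1 0.03 8.98 0.07
501.4 -224.5 180 88 45 -> -3.8 -0.92 1.09 -0.0 17.98 0.09
```

Call:
drive_tool --commands "-0.7 0 -0.7 0 0 0 -1;-1.36 0 -1.33 0 0 0 -1;-1.36 0 -1.33 0 0 0 -1;-2.82 -0.5 -0.1 0 9 0.07 -1;-2.82 -0.5 -0.1 0 9 0.07 -1;-2.82 -0.5 -0.1 0 9 0.07 -1;-2.82 -0.5 -0.1 0 9 0.07 -1;-3.8 -0.92 1.09 0 18 0.09 -1;-3.8 -0.92 1.09 0 18 0.09 -1;-3.8 -0.92 1.09 0 18 0.09 -1;-3.8 -0.92 1.09 0 18 0.09 -1;-3.8 -0.92 1.09 0 18 0.09 -1;-3.8 -0.92 1.09 0 18 0.09 -1;-3.8 -0.92 1.09 0 18 0.09 -1;-3.8 -0.92 1.09 0 18 0.09 -1;-3.8 -0.92 1.09 0 18 0.09 -1"

```text
time_s: 26.72
tcp_pos: [502.2, -210.2, 167.2]
tool_rot: [-180.0, -45.0, 88.1]
force: [-0.8, -0.7, -2.1]
grip_width: 19.0
gripper_force: 30.0
```

```bash
python3 go.py "501.4 -224.5 110 88 45" "501.4 -224.5 80 88 45"; python3 -c "
from rig import vision
import cv2,numpy as np
a=vision.capture('side');b=vision.capture('top')
f=lambda a:cv2.resize(a,None,fx=4,fy=4,interpolation=cv2.INTER_CUBIC)
cv2.imwrite('pics/m5.png',np.hstack([f(a[80:200,270:370]),f(b[165:285,340:430])]))"
```

```text
t 26.73 grasp [ 501.7 -223.7  180.6] rpy [-180.   -45.    88.1] F [-0.8 -0.7 -2.1] w 19.0 q [ 37.  34.   1.  98. -36.  81.  52.]
501.4 -224.5 110 88 45 -> -0.84 -0.0 0.82 -0.01 -0.01 0.01
501.4 -224.5 80 88 45 -> -1.2 -0.0 1.18 -0.01 -0.01 0.01
```

View pics/m5.png

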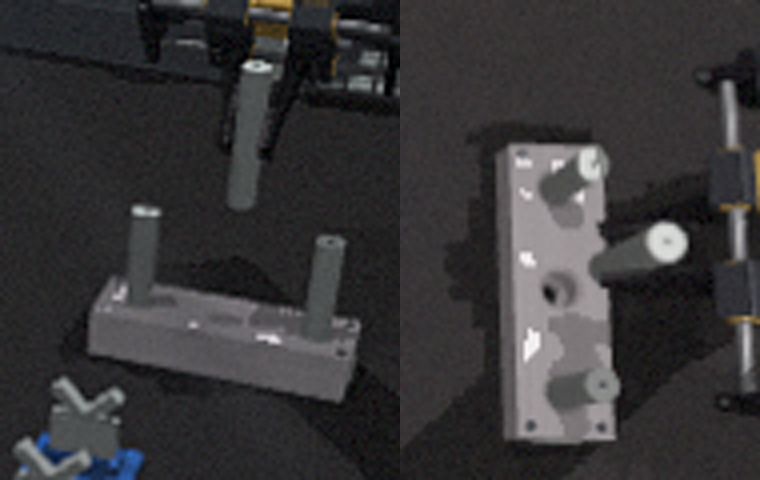

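B is upright above bore 1, with its top at top-crop (665,242), full image (406.2,225.5). A and the racked blank still stand.

```bash
python3 -c "
from h import *
print(proj('top',[[501.7,-223.7,222.6]]), unproj('top',[[406.2,225.4]],222.6))"
```

```text
[[407.18289648 224.91253704]] [[ 500.70293476 -221.55132051  222.6       ]]
```

Call:
drive_tool --commands "-0.42 0 0.41 0 0 0 -1;-0.84 0 0.82 0 0 0 -1;-0.84 0 0.82 0 0 0 -1;-0.84 0 0.82 0 0 0 -1"

```text
time_s: 27.32
tcp_pos: [502.4, -212.1, 97.1]
tool_rot: [180.0, -45.1, 88.0]
force: [0.2, -0.8, -2.6]
grip_width: 19.3
gripper_force: 30.0
```

```bash
python3 go.py "501.4 -224.5 75 88 45" "501.4 -224.5 67 88 45"
```

```text
t 27.32 grasp [ 501.9 -225.5  110.6] rpy [180.  -45.1  88. ] F [ 0.2 -0.8 -2.6] w 19.3 q [ 37.  39.   1. 100. -37.  75.  57.]
501.4 -224.5 75 88 45 -> -0.41 -0.01 0.43 0.01 -0.02 -0.0
501.4 -224.5 67 88 45 -> -0.5 -0.01 0.52 0.01 -0.02 -0.0
```

Call:
drive_tool --commands "-0.15 -0.01 0.15 0 0 0 -1;-0.3 -0.01 0.31 0 0 0 -1;-0.41 -0.01 0.42 0 0 0 -1;-0.46 -0.01 0.47 0 0 0 -1;-0.49 -0.01 0.5 0 0 0 -1;-0.51 -0.01 0.52 0 0 0 -1;-0.51 -0.01 0.52 0 0 0 -1"

```text
time_s: 28.2
tcp_pos: [501.4, -211.5, 52.3]
tool_rot: [-179.9, -45.1, 87.9]
force: [1.7, -0.2, -2.3]
grip_width: 19.0
gripper_force: 30.0
```

```bash
python3 go.py "501.4 -224.5 63 88 45"
```

```text
t 28.20 grasp [ 500.9 -224.9   65.7] rpy [-179.9  -45.1   87.9] F [ 1.7 -0.2 -2.3] w 19.0 q [ 37.  42.   1. 100. -38.  72.  59.]
501.4 -224.5 63 88 45 -> -0.03 0.01 0.04 0.0 -0.02 -0.01
```

Still free at 65.7. I'll go on a little, then release; whatever height is left it drops into its seat.

Call:
drive_tool --commands "-0.01 0 0.02 0 0 0 -1;-0.02 0 0.03 0 0 0 -1;-0.03 0 0.03 0 0 0 -1;-0.03 0 0.03 0 0 0 -1"

```text
time_s: 28.7
tcp_pos: [501.6, -211.2, 51.5]
tool_rot: [180.0, -45.2, 88.0]
force: [1.0, -1.3, 6.8]
grip_width: 18.7
gripper_force: 30.0
```

Call:
drive_tool --commands "0 0 0 0 0 0 -0.4;0 0 0 0 0 0 0;0 0 0 0 0 0 0;0.5 0 -0.5 0 0 0 0;1.2 0 -1.2 0 0 0 0;2 0 -2 0 0 0 0;2 0 -3 0 0 0 0;2 0 -3 0 0 0 0;2 0 -3 0 0 0 0"

```text
time_s: 29.82
tcp_pos: [499.4, -253.5, 260.9]
tool_rot: [-179.8, -45.2, 87.8]
force: [0.1, 0.1, -0.9]
grip_width: 43.3
gripper_force: 0.0
```

```bash
python3 -c "
from rig import vision,readout
import cv2,numpy as np
print(readout.sense()['tcp_pos'])
a=np.mean([vision.capture('side') for _ in range(6)],0).astype('uint8');b=vision.capture('top')
f=lambda a,k:cv2.resize(a,None,fx=k,fy=k,interpolation=cv2.INTER_CUBIC)
cv2.imwrite('pics/m6.png',np.hstack([f(a[120:195,285:370],6),f(b[195:270,358:403],6)]))"
```

```text
[ 499.35357618 -253.49231655  260.89398488]
```

View pics/m6.png

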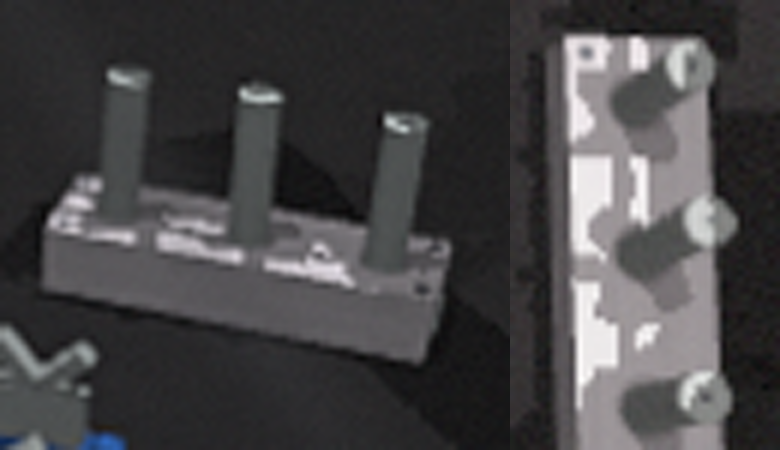

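All three stand in the pallet. Their tops in the side crop are A (128,77), B (260,94) and racked (405,123). I'll compare these with predicted rows for home and 3 mm high.

```bash
python3 -c "
from h import *
for z in(105.5,108.5):
  q=proj('side',[[566.3,-226.4,z],[501.3,-224,z],[436.5,-221.5,z]]); print(z,((q-[285,120]+.5)*6-.5).round(1).tolist())
  q=proj('top',[[566.3,-226.4,z],[501.3,-224,z],[436.5,-221.5,z]]); print(z,((q-[358,195]+.5)*6-.5+[510,0]).round(1).tolist())"
```

```text
105.5 [[128.7, 78.9], [264.9, 101.9], [404.8, 125.7]]
105.5 [[690.9, 68.2], [698.3, 230.3], [705.4, 397.1]]
108.5 [[129.2, 73.1], [265.6, 96.0], [405.7, 119.7]]
108.5 [[693.3, 66.6], [700.8, 229.3], [708.0, 396.5]]
```

```bash
python3 -c "
from h import *
from scipy.optimize import least_squares
S=[(128,77),(260,94),(405,123)];T=[(690,64),(710,221),(705,397)]
for s,t in zip(S,T):
  s=(np.array(s)+.5)/6-.5+[285,120]; t=(np.array(t)-[510,0]+.5)/6-.5+[358,195]
  r=least_squares(lambda p:np.r_[proj('side',[p])[0]-s,proj('top',[p])[0]-t],[500,-225,105]);print(r.x.round(1),r.fun.round(2))
"; python3 go.py
```

```text
[ 567.2 -225.7  106.8] [-0.23 -0.07  0.02  0.2 ]
[ 504.6 -228.4  107.1] [-0.05 -0.01  0.    0.05]
[ 436.5 -220.8  107.1] [ 0.03  0.01 -0.   -0.02]
t 30.18 grasp [ 499.3 -266.9  274.4] rpy [-179.8  -45.2   87.9] F [-0.1 -0.2  0.4] w 43.5 q [ 39.  30.   3.  90. -35.  92.  48.]
```

B's top is at the same height as the other two (107.1 mm), so it is home, but it leans about 0.055 rad. There is time to straighten it with a grip along the lean direction and a light press.

```bash
python3 go.py "501.4 -224.3 190 37 0"
```

```text
t 30.18 grasp [ 499.3 -266.9  274.4] rpy [-179.8  -45.2   87.9] F [-0.1 -0.2  0.4] w 43.5 q [ 39.  30.   3.  90. -35.  92.  48.]
501.4 -224.3 190 37 0 -> -0.72 0.02 1.4 -4.04 -8.41 9.64
```

Call:
drive_tool --commands "-0.72 0.02 1.4 -4.04 -8.41 9.64 0;-0.72 0.02 1.4 -4.04 -8.41 9.64 0;-0.72 0.02 1.4 -4.04 -8.41 9.64 0;-0.72 0.02 1.4 -4.04 -8.41 9.64 0;-0.72 0.02 1.4 -4.04 -8.41 9.64 0;-0.72 0.02 1.4 -4.04 -8.41 9.64 0;-0.72 0.02 1.4 -4.04 -8.41 9.64 0;-0.72 0.02 1.4 -4.04 -8.41 9.64 0;-0.72 0.02 1.4 -4.04 -8.41 9.64 0;-0.72 0.02 1.4 -4.04 -8.41 9.64 0;-0.72 0.02 1.4 -4.04 -8.41 9.64 0;-0.72 0.02 1.4 -4.04 -8.41 9.64 0"

```text
time_s: 31.68
tcp_pos: [501.7, -225.6, 171.8]
tool_rot: [179.9, 0.0, 36.9]
force: [0.2, -0.3, 0.3]
grip_width: 43.5
gripper_force: 0.0
```

```bash
python3 go.py "501.4 -224.3 130 37 0" "501.4 -224.3 82 37 0"
```

```text
t 31.68 grasp [ 501.7 -225.5  190.8] rpy [179.9   0.   36.9] F [ 0.2 -0.3  0.3] w 43.5 q [  3.  19.  20. 109.  -8.  53. -25.]
501.4 -224.3 130 37 0 -> 0.01 -0.02 1.01 0.02 0.0 -0.01
501.4 -224.3 82 37 0 -> 0.01 -0.02 1.81 0.02 0.0 -0.01
```

Down, grip, press about 1 mm, release, and up.

Call:
drive_tool --commands "0 -0.02 0.5 0 0 0 0;0 -0.02 1 0 0 0 0;0 -0.02 1.4 0 0 0 0;0 -0.02 1.7 0 0 0 0;0 -0.02 1.81 0 0 0 0;0 -0.02 1.81 0 0 0 0;0 -0.02 1.81 0 0 0 -1;0 -0.02 1.81 0 0 0 -1;0 -0.02 1.81 0 0 0 -1;0 -0.02 1.81 0 0 0 -1;0 -0.02 1.83 0 0 0 -1;0 -0.02 1.83 0 0 0 -1"

```text
time_s: 33.17
tcp_pos: [501.9, -224.8, 63.0]
tool_rot: [179.8, -0.0, 37.0]
force: [0.0, 0.0, 7.2]
grip_width: 19.4
gripper_force: 30.0
```

```bash
python3 go.py "501.4 -224.3 82 37 0"
```

```text
t 33.17 grasp [ 501.9 -224.7   82. ] rpy [179.8  -0.   37. ] F [0.  0.  7.2] w 19.4 q [  6.  27.  18. 114. -12.  40. -22.]
501.4 -224.3 82 37 0 -> -0.0 -0.01 0.0 0.03 -0.01 -0.01
```

Call:
drive_tool --commands "0 0 0 0 0 0 -0.4;0 0 0 0 0 0 -0.1;0 0 0 0 0 0 -0.1;0 0 -0.8 0 0 0 -0.1;0 0 -1.6 0 0 0 -0.1;0 0 -2.4 0 0 0 -0.1;-4 0 -3 0 0 0 -0.1;-4 0 -3 0 0 0 -0.1;-4 0 -3 0 0 0 -0.1;-4 0 -3 0 0 0 -0.1;-4 0 -3 0 0 0 -0.1;-4 0 -3 0 0 0 -0.1"

```text
time_s: 34.67
tcp_pos: [309.8, -367.9, 241.9]
tool_rot: [179.9, -0.0, 37.0]
force: [-0.6, -0.4, 0.3]
grip_width: 39.4
gripper_force: 0.0
```

```bash
python3 -c "
from rig import vision,readout
import cv2,numpy as np
print(readout.sense()['tcp_pos'])
a=np.mean([vision.capture('side') for _ in range(6)],0).astype('uint8');b=vision.capture('top')
f=lambda a,k:cv2.resize(a,None,fx=k,fy=k,interpolation=cv2.INTER_CUBIC)
cv2.imwrite('pics/m7.png',np.hstack([f(a[120:195,285:370],6),f(b[195:270,358:403],6)]))"
```

```text
[ 309.83930187 -367.90794148  241.91548952]
```

View pics/m7.png

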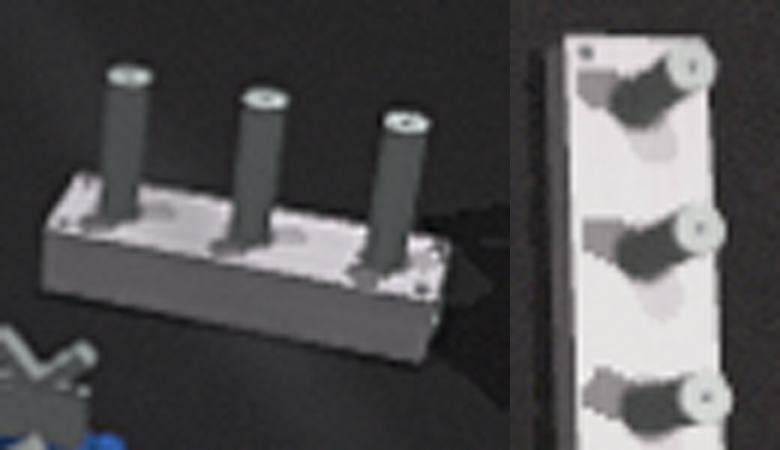

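B now stands upright, with its top at (265,99) in the side crop and (699,230) in the top crop. It has the same offset from the home prediction as the racked blank, so I'll hand the job in.

```bash
python3 -c "
from rig import workorder;print(workorder.close_job())"
```

```text
the job is handed in; nothing more can be done
None
```

I handed the job in at about 35 s: both blanks stand chamfer down, upright and home in the two free bores by my camera and height checks, one of them turned over in the V-rest, but the hand-in returned no verdict.

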